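# Put the stacked lids on the salad tubs

## Robot

A 7-joint arm with a two-finger parallel gripper is mounted at the origin on the work surface. World frame = base frame: x ahead of the robot, y to its left, z up, the work surface at z = 0. Lengths are in m, angles in rad, forces in N, time in s.
With the tool pointing down it reaches from about 0.425 to 0.925 m from the base axis. Payload 6.8 kg.
Tool frame: the origin (TCP) lies between the finger pads; the fingertips stand 14 mm ahead of it and the grasp point (between the pads) lies 5 mm behind it; z points along the fingers, y is the line along which they close (so a half turn about z gives the same grasp; the last joint's range is limited). The gripper opens to 85 mm and grips with 20 to 120 N. Pads are 22 mm wide; open, the fingers measure 114 mm over their backs; the gripper's body (76 mm by 85 mm) begins 54 mm behind the grasp point. The pads swing forward as they close: fully open they stand 13 mm farther back than shut.
Start: joints at [-1.21, 0.477, 0.022, 1.555, -0.011, 1.109, -0.083], TCP at [0.305, 0.602, 0.21] pointing down, gripper open.
Joint ranges: [-2.96, 2.96], [-0.34, 2.1], [-1.41, 1.46], [0.24, 2.44], [-1.37, 4.51], [0.17, 1.92], [-2.96, 2.96]. Speed limits (rad/s): [2.39, 2.39, 3.14, 3.14, 3.14, 3.14, 3.14].

## Interface

Orientations are given as a rotation vector (axis times angle).
In Python, from bench import r, eyes, ticket gives the robot as it stands. The module is installed in compiled form; this text tells all that it offers.
- The arm moves only by the tool arm_command, never from a script. Its argument "plan" is text: rows parted by semicolons, each of 4 numbers parted by spaces: the shift along the tool's x, y, z in m, then the turn about the tool's z in degrees. In form: tx ty tz yaw; .... A call has 1 to 20 rows; each row shifts and turns the commanded pose from where the row before left it, along the tool's axes as they then stand; what a row does not reach is not made up. A row lasts 1/8 s, in which the tool goes at most 62.5 mm and 10.7 degrees, less where a joint would pass 70% of its speed; a pose out of reach is approached as far as the arm can. A call is refused whole if a number of a shift passes 0.0625 or a number of a turn 10.7, either way. A call with a gripper value outside its range is refused whole. "hand" is the closure, from -1 (fully open) to 1 (shut), set as the call begins (left out, the last holds). The fingers move at their own pace and stop on an object; "grip_force" is the grip in N (left out, the last holds). Time passes only in rows, so rows that do not move let the fingers close. It gives the time, the measured TCP pose, the force, the opening and the grip force at its end, in the units of the state.
- r.get_obs(): the state, without advancing time (a new reading comes with each control period).
- eyes.grab_frame(name): name is "side" or "top"; returns (picture, depth): 480x640x3 uint8, red, green, blue; 480x640 float32, m along the optical axis (not along the pixel's ray), 0 where there is no reading.
- eyes.calibration(name): a dict with "fov_y" (degrees; the focal length in pixels is half the picture's height over the tangent of half this angle, whatever the lens; pixels are square), "cx", "cy" (the principal point, pixels), "origin" and "attitude" of the camera in the world. Camera axes: x right, y up, looking along -z (the intrinsics and any distortion apply to the point x, -y, -z); pixel columns grow to the right and rows downward; lengths in m; the calibration is good to about 2 mm. A picture is of the moment at which its call begins. calibration takes no time and is no camera call.
- ticket.hand_in(): hands the job in; it is judged then, once.
The state is a dict: "clock": time; "joints": joint angles; "qvel": joint speeds; "tau": joint torques, N m; "tcp_pos": TCP position; "orientation": TCP orientation; "contact_force": force on the tool from outside, world axes, zero at the start; "moment": the same for the moment, N m; "grip_width": finger opening in m; "gripper_force": force on a finger pad.
Only numpy, scipy, OpenCV 4.12 (cv2) and the standard library are available. Lean on these libraries where they do the work, as an engineer would, in place of code of your own. Each camera call takes 0.05 s, during which the arm holds its last target. There are 200 camera calls.

## Task

The salad is cut: take the stack of lids apart and put each lid on the tub it fits, so that all four tubs are closed, every lid lying level and fully home. Set the lids down rather than dropping them, leave the tubs standing where they are, and do not knock over the pepper mill.

Things in the scene. Friction and masses are not known exactly. Their poses are not given: they have to be found in the camera images.
- lid_small_grip (a point): small round lid, top of the stack: plate 86 mm across, rim 60 mm across. Grey plastic: plate 6 mm thick, locating rim 25 mm deep under it, on top an upright bar grip 14 wide, 22 high, 40 mm long along its x; 45 g. Point: middle of the bar grip, on the lid's axis, 11 mm above the plate's top, 42 mm above the rim's bottom edge.
- lid_square_grip (a point): square lid, second from top: plate 112 x 112 mm, sides along its x and y, rim 86 x 86 mm. Grey plastic: plate 6 mm thick, locating rim 25 mm deep under it, on top an upright bar grip 14 wide, 22 high, 44 mm long along its x; 80 g. Point: middle of the bar grip, on the lid's axis, 11 mm above the plate's top, 42 mm above the rim's bottom edge.
- lid_round_grip (a point): large round lid, third from top: plate 144 mm across, rim 118 mm across. Grey plastic: plate 6 mm thick, locating rim 25 mm deep under it, on top an upright bar grip 14 wide, 22 high, 50 mm long along its x; 110 g. Point: middle of the bar grip, on the lid's axis, 11 mm above the plate's top, 42 mm above the rim's bottom edge.
- lid_oblong_grip (a point): oblong lid, bottom of the stack, rim on the table: plate 136 mm along its x, 216 along its y, rim 110 x 190 mm. Lids stack 31 mm apart, rim on plate, loose. Grey plastic: plate 6 mm thick, locating rim 25 mm deep under it, on top an upright bar grip 14 wide, 22 high, 50 mm long along its x; 160 g. Point: middle of the bar grip, on the lid's axis, 11 mm above the plate's top, 42 mm above the rim's bottom edge.
- tub_small_mouth (a point): small round open tub, white plastic, olives in it: 80 mm across, 55 high, wall 4 (mouth 72 mm across), 0.3 kg, loose. Point: centre of the mouth, level with the top edge. On every tub a seated lid rests with its plate on the edge, its rim inside with about 6 mm play all round, its grip point 17 mm above this point; the food lies well below.
- tub_square_mouth (a point): square open tub, white plastic, cherry tomatoes in it: 106 x 106 mm, sides along its x and y, 65 high, wall 4 (mouth 98 x 98 mm), 0.5 kg, loose. Point: centre of the mouth, level with the top edge.
- tub_round_mouth (a point): large round open tub, white plastic, cucumber slices in it: 138 mm across, 75 high, wall 4 (mouth 130 mm across), 0.6 kg, loose. Point: centre of the mouth, level with the top edge.
- tub_oblong_mouth (a point): oblong open tub, white plastic, cut lettuce in it: 130 mm along its x by 210 along its y, 65 high, wall 4 (mouth 122 x 202 mm), 0.75 kg, loose. Point: centre of the mouth, level with the top edge.
- mill_center (a point): dark wooden pepper mill standing nearer the robot between the tubs, 50 mm across, 122 mm high. Point at its centre, half-way up.
Not all that is in view belongs to the job. Leave any blue, brown or yellow look-alike of the part that bears lid_small_grip alone.

How it is judged:
By the outcome, as a careful person would: the job done as asked, in the order asked, and still so for the second after the job is handed in, with the robot touching nothing.
It also fails if it takes over 115 s, if anything falls off the work surface, if the arm or the gripper's body presses on something with over 40 N, if the wrist force passes 120 N, or if a joint passes its speed limit or range.

## Working session

There is one attempt and no reset: what is moved stays moved. The work goes in short steps, Python scripts to look and compute and a tool call to move; the robot and the scene stay as the last step left them, time stands still between calls to the robot, and variables do not carry over. Pictures are saved under pics/ and viewed, at most 14 in all, crops included, and the job is handed in when it is done.

Besides the shell and the picture viewer there is one more tool, called after "Emit:" by a JSON object that holds its "fn" and its "kwargs". arm_command: Moves the arm, as the interface text tells. Its arguments: {"type":"object","properties":{"plan":{"type":"string"},"hand":{"type":"number"},"grip_force":{"type":"number"}},"required":["plan"]}

```bash
mkdir -p pics; cat > h.py <<'E'
import numpy as np,cv2
from bench import r,eyes,ticket
E
python3 - <<'E'
from h import *
for n in("top","side"):
    p,d=eyes.grab_frame(n); np.savez(f"{n}0.npz",p=p,d=d)
    cv2.imwrite(f"pics/{n}0.png",p[:,:,::-1]); print(eyes.calibration(n))
print(r.get_obs())
E
```

```text
{'fov_y': 57.30072414858494, 'cx': 324.7301433419843, 'cy': 238.8450508284537, 'origin': array([0.36739966, 0.0490621 , 1.07359651]), 'attitude': array([ 0.05144527, -0.06298355, -1.58985228])}
{'fov_y': 56.02779602987829, 'cx': 320.481859431344, 'cy': 244.12539226138986, 'origin': array([ 0.14597695, -0.57929849,  0.76187655]), 'attitude': array([ 0.79530889, -0.15796555, -0.41026091])}
{'clock': 0.1, 'joints': array([-1.21005781,  0.47772372,  0.02234044,  1.55634286, -0.01150287,
        1.10930913, -0.08311856]), 'qvel': array([-0.00097264, -0.00252285,  0.0010235 , -0.00150717, -0.00129552,
        0.00024866,  0.00053658]), 'tau': array([ 3.93728682e-03, -5.97760427e+01,  1.61345132e+00, -2.81954849e+01,
        1.27504629e-02,  5.01527640e-03,  1.08142615e-05]), 'tcp_pos': array([0.30475183, 0.6016501 , 0.20862282]), 'orientation': array([-7.29657064e-01, -3.05540571e+00,  2.56462320e-03]), 'contact_force': array([-0.32910481, -0.37232953,  0.12076975]), 'moment': array([ 0.02607532, -0.00359433, -0.0030684 ]), 'gripper_force': 0.0, 'grip_width': 0.0854026834093989}
```

View pics/top0.png

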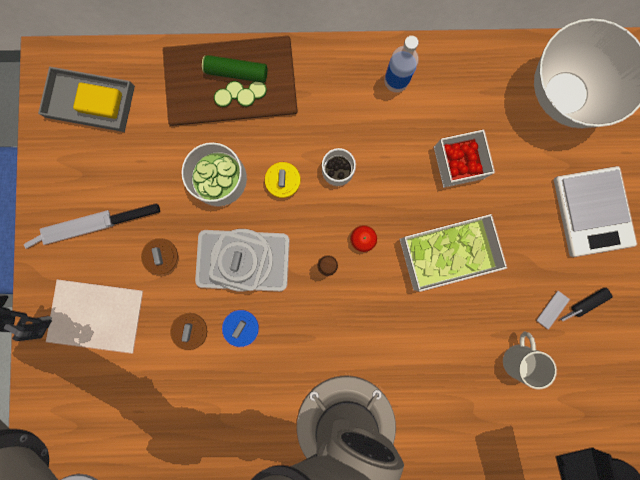

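View pics/side0.png

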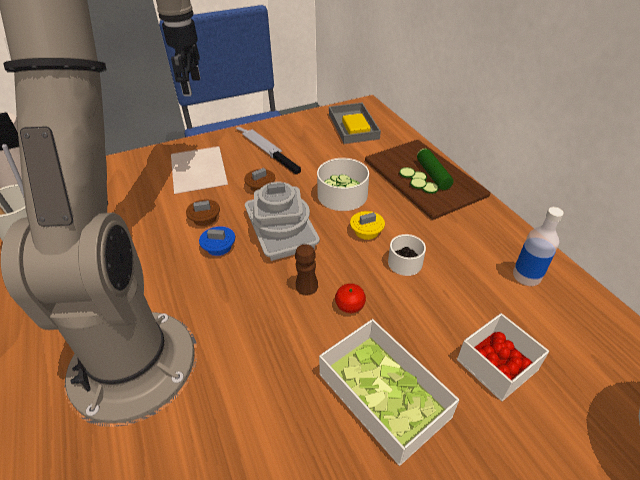

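The top view shows these candidates for the small lid:
- Grey lid on the stack, (237,260), which fits the description.
- Blue lid (240,328), brown lids (158,257) and (188,331), and yellow lid (282,180), which are all look-alikes to leave alone.

The tubs are at: round (212,175), small (338,167), square (465,158), oblong (453,253). The mill is at (327,265).

```bash
cat >> h.py <<'E'
from scipy.spatial.transform import Rotation as R
def cloud(n,p,d):
    c=eyes.calibration(n); f=240/np.tan(np.radians(c['fov_y']/2))
    v,u=np.mgrid[:480,:640]
    P=np.stack([(u-c['cx'])/f*d,-(v-c['cy'])/f*d,-d],-1)
    return P@R.from_rotvec(c['attitude']).as_matrix().T+c['origin']
def proj(n,X):
    c=eyes.calibration(n); f=240/np.tan(np.radians(c['fov_y']/2))
    q=(np.array(X)-c['origin'])@R.from_rotvec(c['attitude']).as_matrix()
    return c['cx']+f*q[0]/-q[2], c['cy']-f*q[1]/-q[2]
def rect(X): # metres, N x 2
    (a,b),(w,h),t=cv2.minAreaRect((X*1000).astype(np.float32)); return np.round([a,b,w,h,t],1)
def grip(W,z,xy,rad=.03):
    """points on a bar grip's top at height z near xy"""
    m=(abs(W[...,2]-z)<.006)&(np.hypot(W[...,0]-xy[0],W[...,1]-xy[1])<rad)
    return W[m]
E
python3 - <<'E'
from h import *
W={}
for n in("top","side"):
    z=np.load(n+"0.npz"); W[n]=cloud(n,z['p'],z['d'])
T=W['top']
print("table z",np.round([T[v,u,2] for u,v in((300,110),(380,300),(560,120),(110,240),(400,200))],4))
S={'round':(212,175,.075,.09),'small':(338,167,.055,.06),'square':(465,158,.065,.085),'oblong':(453,253,.065,.14)}
for k,(u,v,h,rad) in S.items():
    c=T[v,u,:2]
    for n in W:
        w=W[n]; m=(abs(w[...,2]-h)<.006)&(np.hypot(*np.moveaxis(w[...,:2]-c,-1,0))<rad)
        X=w[m]; print(k,n,len(X),np.round(np.median(X[:,2]),4),rect(X[:,:2]))
        if k in('round','small'):
            A=np.c_[X[:,:2],np.ones(len(X))]; s=np.linalg.lstsq(A,(X[:,:2]**2).sum(1),rcond=None)[0]; print('  circ',s[:2]/2,np.sqrt(s[2]+(s[:2]**2).sum()/4))
c=T[260,237,:2]; print('grip',T[260,237])
for nm,z,rad in(('grip',.031*4+.022,.04),('small',.124,.06),('square',.093,.09),('round',.062,.09),('oblong',.031,.14)):
  for n in W:
    w=W[n]; m=(abs(w[...,2]-z)<.006)&(np.hypot(*np.moveaxis(w[...,:2]-c,-1,0))<rad)
    X=w[m]; print(nm,n,len(X),np.round(np.median(X[:,2]),4) if len(X) else 0,rect(X[:,:2]) if len(X) else 0)
m=T[265,327]; print('mill',m, W['side'][250,305])
m=(T[...,2]>.03)&(np.hypot(T[...,0]-m[0],T[...,1]-m[1])<.04)
print(T[m].max(0),rect(T[m][:,:2]))
z=np.load("top0.npz")['p'][200:320,170:310]; s=np.load("side0.npz")['p'][170:270,220:340]
cv2.imwrite("pics/crop.png",np.hstack([cv2.resize(z,(420,360),interpolation=2),cv2.resize(s,(380,360),interpolation=2)])[:,:,::-1])
E
```

```text
table z [-0.0009 -0.0017  0.0778  0.0001  0.0006]
round top 381 0.0746 [601.  299.8 137.8 134.9  43.8]
  circ [0.60071642 0.2993616 ] 0.06659614753941566
round side 251 0.0722 [598.5 298.7 138.1 135.1  64.5]
  circ [0.59834658 0.29808663] 0.06666874702612807
small top 196 0.0544 [616.9   6.   78.4  78.4  70.4]
  circ [0.61661737 0.00585463] 0.03770881510631415
small side 215 0.0524 [614.3   4.   81.2  78.   62. ]
  circ [0.6144254 0.0044022] 0.03783698150352898
square top 379 0.0636 [ 630.8 -295.7  106.4  108.5   10.9]
square side 616 0.0626 [ 628.6 -296.6  108.7  106.3   10.9]
oblong top 561 0.0641 [ 405.  -258.8  130.   211.5   13.6]
oblong side 1098 0.0629 [ 403.4 -259.1  132.2  210.8   13.4]
grip [0.3937169  0.22690946 0.14808525]
grip top 127 0.1457 [393.1 231.2  14.4  39.2  77.5]
grip side 78 0.1435 [390.9 229.6  14.8  39.4  74.6]
small top 1087 0.1248 [393.5 231.   83.9  84.4  87.4]
small side 547 0.1229 [391.1 230.8  85.7  84.9  79.1]
square top 1251 0.0935 [394.9 235.  112.4 111.9  72.8]
square side 811 0.0919 [392.3 232.8 113.3 111.8  72.6]
round top 631 0.0623 [398.9 232.3 141.5 139.   27.4]
round side 673 0.0609 [392.1 214.7 106.8 141.4  78.7]
oblong top 2394 0.0317 [360.4 240.7 216.8 211.4  86.2]
oblong side 1446 0.0301 [369.  212.2 173.2 232.8  43.6]
mill [0.37979567 0.03761081 0.12107166] [0.37921149 0.03182235 0.11771392]
[0.40217443 0.05726949 1.07359651] [381.2  36.2  40.7  40.7  43.4]
```

View pics/crop.png

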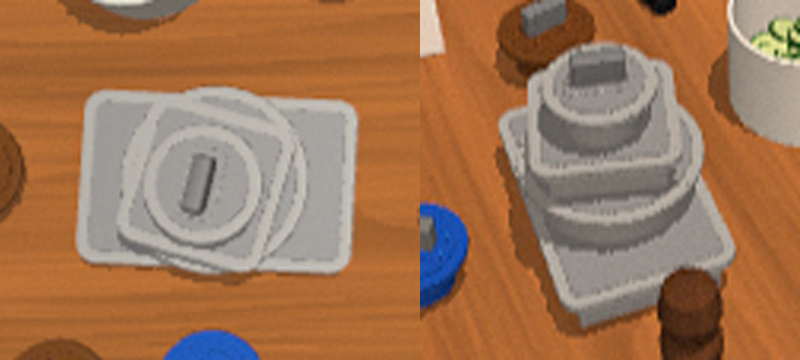

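The crop confirms the grey small lid on top of the stack, with its bar at about (198,184) in the crop. The square, round and oblong lids lie below it, all at the expected heights (124/93/62/31 mm). Tub sizes also agree between the two cameras, so I'm moving.

```bash
cat > go.py <<'E'
import sys
from h import *
def go(x,y,z,yd=None):
    o=r.get_obs(); M=R.from_rotvec(o['orientation']).as_matrix()
    a=np.degrees(np.arctan2(M[1,1],M[0,1])); w=0 if yd is None else -((yd-a+90)%180-90)
    a2=np.radians(a-w); ty=np.array([np.cos(a2),np.sin(a2)]); tx=np.array([-ty[1],ty[0]]) 
    if tx@M[:2,0]<0 and w==0: tx=-tx
    tx=np.array([-ty[1],ty[0]])
    d=np.array([x,y,z])-o['tcp_pos']
    print('t',round(o['clock'],2),'tcp',np.round(o['tcp_pos'],4),'ydeg',round(a,1),'tilt',np.round(M[:2,2],4),'j',np.round(o['joints'],2))
    print('yaw',round(w,1),'then tool shift mm',np.round([1000*d[:2]@tx,1000*d[:2]@ty,-1000*d[2]],1))
if __name__=='__main__': go(*map(float,sys.argv[1:]))
E
python3 go.py .392 .2305 .19 76.5
```

```text
t 0.1 tcp [0.3048 0.6017 0.2086] ydeg 63.1 tilt [-0.0006 -0.0015] j [-1.21  0.48  0.02  1.56 -0.01  1.11 -0.08]
yaw -13.4 then tool shift mm [-171.5 -340.5   18.6]
```

Emit:
{"fn": "arm_command", "kwargs": {"plan": "0 0 0 -6.7; 0 0 0 -6.7; -0.0245 -0.0486 0 0; -0.0245 -0.0486 0 0; -0.0245 -0.0486 0 0; -0.0245 -0.0486 0 0; -0.0245 -0.0486 0 0; -0.0245 -0.0486 0 0; -0.0245 -0.0486 0.0186 0; 0 0 0 0; 0 0 0 0", "hand": -1, "grip_force": 40}}

```text
clock: 1.48
tcp_pos: [0.3924, 0.232, 0.191]
orientation: [-0.368, -3.12, -0.001]
contact_force: [0.1, 0.7, 1.1]
grip_width: 0.0854
gripper_force: 0.0
```

```bash
python3 go.py .392 .2305 .1405 76.5
```

```text
t 1.48 tcp [0.3924 0.232  0.191 ] ydeg 76.5 tilt [-0.0001  0.0005] j [-0.76  0.13  0.1   2.08 -0.02  0.92  0.68]
yaw 0.0 then tool shift mm [ 0.1 -1.6 50.5]
```

Emit:
{"fn": "arm_command", "kwargs": {"plan": "0 -0.0016 0.02 0; 0 0 0.02 0; 0 0 0.0105 0; 0 0 0 0; 0 0 0 0"}}

```text
clock: 2.1
tcp_pos: [0.3926, 0.2306, 0.141]
orientation: [0.367, 3.119, 0.001]
contact_force: [0.3, 0.9, -0.5]
grip_width: 0.0855
gripper_force: 0.0
```

Emit:
{"fn": "arm_command", "kwargs": {"plan": "0 0 0 0; 0 0 0 0; 0 0 0 0; 0 0 0 0; 0 0 0 0; 0 0 0 0; 0 0 0 0; 0 0 0 0", "hand": 1}}

```text
clock: 3.1
tcp_pos: [0.3922, 0.2299, 0.1404]
orientation: [-0.368, -3.12, 0.0]
contact_force: [-0.2, -0.2, -0.5]
grip_width: -0.0003
gripper_force: 0.0
```

```bash
python3 - <<'E'
from h import *
I=[]
for n,c in(("top",(160,160,160,160)),("side",(180,120,160,160))):
    p,d=eyes.grab_frame(n); np.savez(f"{n}1.npz",p=p,d=d)
    x,y,w,h=c; I.append(cv2.resize(p[y:y+h,x:x+w],(400,400),interpolation=2))
cv2.imwrite("pics/b.png",np.hstack(I)[:,:,::-1])
E
```

```text
(no output)
```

View pics/b.png

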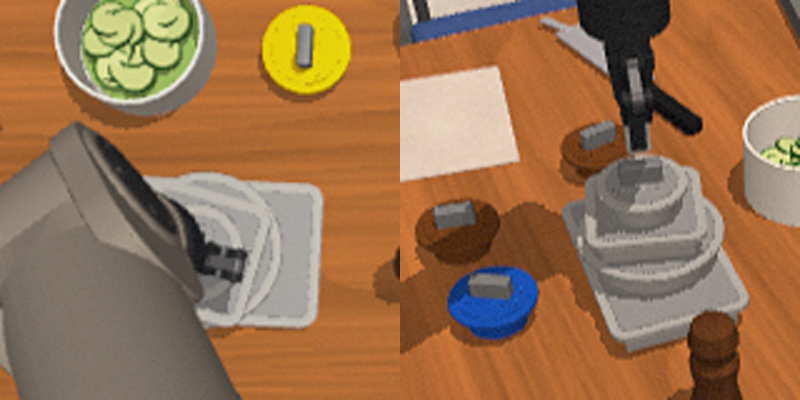

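The side view shows the shut fingers at crop (640,150), above and behind the bar at (640,172). Nothing was gripped and the stack is unmoved. I'll measure the gap between tip and bar with depth.

```bash
python3 - <<'E'
from h import *
for n in("side","top"):
    z=np.load(n+"1.npz"); W=cloud(n,z['p'],z['d']); p=z['p'].astype(int)
    dark=(p.max(2)<75)&(W[...,2]>.10)&(W[...,2]<.30)&(np.hypot(W[...,0]-.392,W[...,1]-.2305)<.12)
    X=W[dark]; print(n,'n',len(X),'minz',X[:,2].min())
    for a in np.arange(.10,.26,.01):
        q=X[(X[:,2]>=a)&(X[:,2]<a+.01)]
        if len(q): print(round(a,2),len(q),np.round(np.median(q,0),3),np.round(q.min(0),3),np.round(q.max(0),3))
    print('exp tip',proj(n,[.392,.230,.126]),'grip top',proj(n,[.392,.2305,.146]))
    G=grip(W,.146,(.392,.2305),.035); print(len(G), rect(G[:,:2]) if len(G) else '')
E
```

```text
side n 638 minz 0.1690850821793548
0.16 2 [0.393 0.218 0.169] [0.391 0.217 0.169] [0.395 0.219 0.169]
0.17 25 [0.388 0.217 0.175] [0.382 0.212 0.17 ] [0.395 0.221 0.18 ]
0.18 24 [0.388 0.218 0.185] [0.382 0.214 0.181] [0.393 0.222 0.19 ]
0.19 13 [0.387 0.216 0.194] [0.383 0.214 0.191] [0.394 0.218 0.197]
0.2 7 [0.378 0.205 0.208] [0.373 0.199 0.206] [0.389 0.24  0.209]
0.21 25 [0.383 0.199 0.213] [0.372 0.188 0.21 ] [0.394 0.222 0.22 ]
0.22 28 [0.379 0.187 0.227] [0.369 0.182 0.22 ] [0.405 0.237 0.23 ]
0.23 53 [0.38  0.211 0.234] [0.368 0.173 0.23 ] [0.404 0.24  0.24 ]
0.24 74 [0.377 0.178 0.246] [0.365 0.168 0.24 ] [0.403 0.225 0.25 ]
0.25 81 [0.378 0.2   0.254] [0.365 0.167 0.25 ] [0.412 0.241 0.26 ]
exp tip (np.float64(276.4319503622901), np.float64(191.53538181762073)) grip top (np.float64(275.631934095948), np.float64(184.41418078050037))
83 [391.2 230.2  17.   39.2  72.2]
top n 147 minz 0.12067975600054315
0.12 1 [0.37  0.206 0.121] [0.37  0.206 0.121] [0.37  0.206 0.121]
0.13 2 [0.406 0.221 0.134] [0.405 0.221 0.131] [0.407 0.221 0.136]
0.21 2 [0.387 0.207 0.215] [0.374 0.206 0.213] [0.399 0.209 0.218]
0.22 3 [0.397 0.201 0.228] [0.374 0.198 0.225] [0.397 0.202 0.23 ]
0.23 11 [0.378 0.194 0.237] [0.374 0.185 0.231] [0.395 0.2   0.24 ]
0.24 9 [0.375 0.187 0.249] [0.372 0.183 0.24 ] [0.393 0.191 0.25 ]
0.25 58 [0.376 0.176 0.255] [0.368 0.168 0.25 ] [0.39  0.185 0.26 ]
exp tip (np.float64(237.54273526111052), np.float64(261.07957681297626)) grip top (np.float64(235.48853325113555), np.float64(260.873800832984))
1 [410.7 221.6   0.    0.    0. ]
```

```bash
python3 - <<'E'
from h import *
n="side"; z=np.load(n+"1.npz"); W=cloud(n,z['p'],z['d']); z0=np.load(n+"0.npz"); W0=cloud(n,z0['p'],z0['d'])
for v in range(164,198,2): print(v,[(round(W[v,u,0],3),round(W[v,u,1],3),round(W[v,u,2],3),round(W0[v,u,2],3),z['p'][v,u].tolist()) for u in (272,276,280)])
E
```

```text
164 [(np.float64(0.372), np.float64(0.176), np.float64(0.24), np.float64(-0.002), [21, 21, 25]), (np.float64(0.38), np.float64(0.175), np.float64(0.238), np.float64(-0.002), [41, 39, 40]), (np.float64(0.39), np.float64(0.178), np.float64(0.234), np.float64(-0.002), [7, 0, 9])]
166 [(np.float64(0.374), np.float64(0.185), np.float64(0.229), np.float64(0.0), [24, 25, 24]), (np.float64(0.382), np.float64(0.182), np.float64(0.229), np.float64(-0.001), [24, 23, 26]), (np.float64(0.391), np.float64(0.184), np.float64(0.225), np.float64(0.002), [12, 15, 10])]
168 [(np.float64(0.378), np.float64(0.199), np.float64(0.214), np.float64(-0.004), [30, 32, 34]), (np.float64(0.387), np.float64(0.199), np.float64(0.212), np.float64(-0.004), [28, 32, 28]), (np.float64(0.394), np.float64(0.193), np.float64(0.213), np.float64(-0.001), [59, 39, 26])]
170 [(np.float64(0.383), np.float64(0.217), np.float64(0.197), np.float64(-0.002), [28, 24, 29]), (np.float64(0.391), np.float64(0.214), np.float64(0.196), np.float64(-0.002), [28, 24, 28]), (np.float64(0.487), np.float64(0.485), np.float64(-0.001), np.float
[... 3004 characters left out ...]
np.float64(0.128), [93, 90, 87]), (np.float64(0.398), np.float64(0.221), np.float64(0.129), np.float64(0.127), [102, 99, 95])]
194 [(np.float64(0.38), np.float64(0.226), np.float64(0.125), np.float64(0.126), [98, 95, 90]), (np.float64(0.389), np.float64(0.227), np.float64(0.122), np.float64(0.123), [158, 153, 146]), (np.float64(0.397), np.float64(0.222), np.float64(0.123), np.float64(0.125), [156, 149, 143])]
196 [(np.float64(0.378), np.float64(0.221), np.float64(0.124), np.float64(0.123), [102, 98, 95]), (np.float64(0.386), np.float64(0.216), np.float64(0.125), np.float64(0.124), [158, 152, 145]), (np.float64(0.393), np.float64(0.211), np.float64(0.126), np.float64(0.123), [155, 150, 144])]
```

The fingertips really end at z ≈ 0.158 at a TCP reading of 0.1405, about 30 mm above what the text implies. The xy agrees. I'll go down 30 mm from here, opened, watching force.

Emit:
{"fn": "arm_command", "kwargs": {"plan": "0 0 0 0; 0 0 0 0; 0 0 0 0; 0 0 0 0; 0 0 0 0; 0 0 0.01 0; 0 0 0.01 0; 0 0 0.005 0; 0 0 0.004 0; 0 0 0 0; 0 0 0 0", "hand": -1}}

```text
clock: 4.58
tcp_pos: [0.3923, 0.23, 0.1116]
orientation: [0.368, 3.12, 0.0]
contact_force: [-0.2, 0.0, -0.5]
grip_width: 0.0851
gripper_force: 0.0
```

Emit:
{"fn": "arm_command", "kwargs": {"plan": "0 0 0 0; 0 0 0 0; 0 0 0 0; 0 0 0 0; 0 0 0 0; 0 0 0 0; 0 0 0 0", "hand": 1}}

```text
clock: 5.45
tcp_pos: [0.3923, 0.23, 0.1116]
orientation: [0.368, 3.12, 0.0]
contact_force: [-1.2, 0.1, 3.4]
grip_width: 0.0127
gripper_force: 41.9
```

```bash
python3 - <<'E'
from h import *
n="side";p,d=eyes.grab_frame(n); W=cloud(n,p,d)
for v in range(176,198,2): print(v,[(np.round(W[v,u],3).tolist(),p[v,u].tolist()) for u in (272,276,280)])
print(r.get_obs()['grip_width'],r.get_obs()['gripper_force'])
cv2.imwrite("pics/c.png",cv2.resize(p[140:240,220:340],(600,500),interpolation=2)[:,:,::-1])
E
```

```text
176 [([0.37, 0.177, 0.21], [18, 19, 21]), ([0.379, 0.18, 0.206], [38, 33, 36]), ([0.386, 0.173, 0.208], [27, 24, 27])]
178 [([0.37, 0.18, 0.203], [20, 22, 25]), ([0.379, 0.182, 0.199], [27, 26, 27]), ([0.389, 0.182, 0.196], [25, 29, 26])]
180 [([0.372, 0.189, 0.192], [23, 25, 21]), ([0.383, 0.196, 0.183], [32, 31, 34]), ([0.389, 0.186, 0.188], [28, 26, 27])]
182 [([0.373, 0.193, 0.184], [46, 41, 42]), ([0.382, 0.193, 0.181], [32, 26, 28]), ([0.391, 0.192, 0.178], [99, 92, 92])]
184 [([0.38, 0.218, 0.16], [130, 122, 117]), ([0.387, 0.211, 0.162], [31, 32, 33]), ([0.397, 0.212, 0.158], [141, 135, 128])]
186 [([0.38, 0.219, 0.153], [126, 119, 115]), ([0.387, 0.211, 0.156], [34, 31, 32]), ([0.397, 0.214, 0.151], [141, 134, 127])]
188 [([0.38, 0.221, 0.147], [128, 122, 114]), ([0.386, 0.212, 0.15], [27, 31, 24]), ([0.397, 0.216, 0.144], [143, 136, 130])]
190 [([0.378, 0.217, 0.144], [123, 117, 113]), ([0.386, 0.213, 0.144], [23, 26, 22]), ([0.396, 0.215, 0.139], [109, 105, 100])]
192 [([0.378, 0.22, 0.136], [110, 104, 101]), ([0.385, 0.211, 0.14], [78, 77, 73]), ([0.396, 0.216, 0.133], [121, 117, 111])]
194 [([0.38, 0.226, 0.126], [99, 94, 91]), ([0.388, 0.221, 0.126], [95, 91, 87]), ([0.398, 0.223, 0.122], [118, 115, 110])]
196 [([0.378, 0.221, 0.124], [107, 100, 97]), ([0.386, 0.219, 0.123], [108, 103, 99]), ([0.395, 0.215, 0.122], [156, 151, 145])]
0.012816078111577195 41.91887319087982
```

Emit:
{"fn": "arm_command", "kwargs": {"plan": "0 0 -0.01 0; 0 0 -0.02 0; 0 0 -0.03 0; 0 0 0 0; 0 0 0 0"}}

```text
clock: 6.12
tcp_pos: [0.3919, 0.2296, 0.1711]
orientation: [-0.368, -3.12, 0.0]
contact_force: [0.1, -0.2, -0.5]
grip_width: 0.0126
gripper_force: 41.4
```

```bash
python3 go.py .6155 .005 .16; python3 - <<'E'
from h import *
print(r.get_obs()['grip_width'])
W={}
for n in("top","side"):
    p,d=eyes.grab_frame(n); W[n]=cloud(n,p,d);np.savez(f"{n}2.npz",p=p,d=d)
    cv2.imwrite(f"pics/{n}2.png",cv2.resize(p[140:300,160:340] if n=='top' else p[100:280,200:360],(540,480))[:,:,::-1])
E
```

```text
t 6.12 tcp [0.3919 0.2296 0.1711] ydeg 76.5 tilt [-0.0004 -0.0002] j [-0.76  0.16  0.1   2.11 -0.02  0.88  0.69]
yaw 0 then tool shift mm [-269.8 -166.4   11.1]
0.012576871748049256
```

View pics/side2.png

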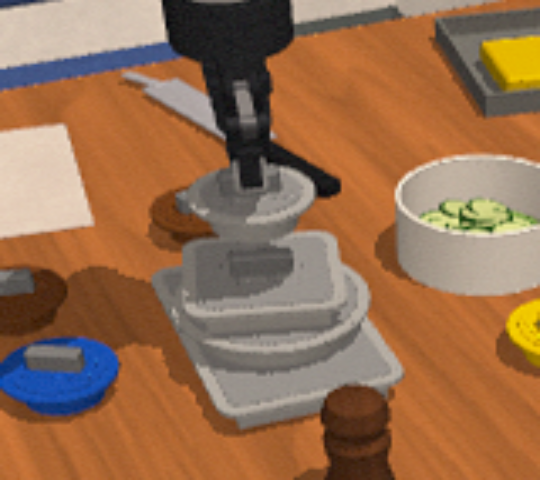

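The small lid hangs level in the gripper at (250,200). The square lid below, with its bar at (262,262), is undisturbed.

Emit:
{"fn": "arm_command", "kwargs": {"plan": "-0.0385 -0.0238 0 0; -0.0385 -0.0238 0 0; -0.0385 -0.0238 0 0; -0.0385 -0.0238 0 0; -0.0385 -0.0238 0 0; -0.0385 -0.0238 0 0; -0.0385 -0.0238 0 0; 0 0 0.03 0; 0 0 0.03 0; 0 0 0 0; 0 0 0 0; 0 0 0 0"}}

```text
clock: 7.72
tcp_pos: [0.6164, 0.0052, 0.1127]
orientation: [0.368, 3.118, 0.001]
contact_force: [-0.1, 0.8, -0.5]
grip_width: 0.013
gripper_force: 41.4
```

```bash
python3 go.py .6155 .005 .0486; python3 - <<'E'
from h import *
# lid plate vs tub edge, square lid bar on stack
for n in("top","side"):
    p,d=eyes.grab_frame(n); W=cloud(n,p,d); z=r.get_obs()['tcp_pos'][2]+.0124
    c=np.array([.6155,.005]); D=np.hypot(*np.moveaxis(W[...,:2]-c,-1,0))
    s=p.max(2).astype(int)
    for nm,h,rad in(('lid',z,.06),('tub',.0545,.05)):
        X=W[(abs(W[...,2]-h)<.006)&(D<rad)&(s>80)]; print(n,nm,len(X),np.round(X[:,2].mean(),4) if len(X) else '',rect(X[:,:2]) if len(X) else '')
    X=W[(abs(W[...,2]-.115)<.005)&(np.hypot(W[...,0]-.3935,W[...,1]-.234)<.045)]; print(n,'sqbar',len(X),rect(X[:,:2]),np.round(X[:,2].mean(),4))
    X=W[(abs(W[...,2]-.093)<.006)&(np.hypot(W[...,0]-.3935,W[...,1]-.234)<.09)]; print(n,'sqplate',rect(X[:,:2]))
E
```

```text
t 7.72 tcp [0.6164 0.0052 0.1127] ydeg 76.5 tilt [0.0022 0.0003] j [-0.29  0.49  0.25  1.8  -0.15  0.86  1.36]
yaw 0 then tool shift mm [ 0.8 -0.4 64.1]
top lid 0  
top tub 0  
top sqbar 129 [394.8 235.   14.1  43.3  69.9] 0.1147
top sqplate [394.9 235.2 112.6 111.9  72.7]
side lid 653 0.124 [613.6   2.9  82.7  83.   54.9]
side tub 169 0.0523 [610.8  -0.9  67.6  79.   53.5]
side sqbar 81 [393.5 233.7  17.8  42.2  70.9] 0.1125
side sqplate [393.  234.7 118.  111.7  72.6]
```

Emit:
{"fn": "arm_command", "kwargs": {"plan": "0 0.001 0.02 0; 0 0 0.02 0; 0 0 0.01 0; 0 0 0.005 0; 0 0 0.004 0; 0 0 0.002 0; 0 0 0.002 0; 0 0 0 0; 0 0 0 0"}}

```text
clock: 8.95
tcp_pos: [0.6161, 0.0061, 0.0487]
orientation: [0.368, 3.119, 0.0]
contact_force: [1.0, -0.2, 1.1]
grip_width: 0.0127
gripper_force: 41.5
```

Emit:
{"fn": "arm_command", "kwargs": {"plan": "0 0 0.001 0; 0 0 0 0"}}

```text
clock: 9.2
tcp_pos: [0.6161, 0.0061, 0.0486]
orientation: [0.368, 3.119, 0.001]
contact_force: [-2.6, 0.3, 8.5]
grip_width: 0.0129
gripper_force: 42.6
```

Emit:
{"fn": "arm_command", "kwargs": {"plan": "0 0 0 0; 0 0 0 0; 0 0 0 0; 0 0 0 0; 0 0 -0.02 0; 0 0 -0.04 0; 0 0 -0.05 0; 0 0 0 0", "hand": -1}}

```text
clock: 10.2
tcp_pos: [0.6192, 0.0059, 0.1633]
orientation: [0.368, 3.11, 0.004]
contact_force: [0.5, -0.7, -0.3]
grip_width: 0.0854
gripper_force: 0.0
```

```bash
python3 go.py .393 .2345 .15 70.8; python3 - <<'E'
from h import *
for n in("top","side"):
    p,d=eyes.grab_frame(n); W=cloud(n,p,d)
    c=np.array([.6155,.005]); D=np.hypot(*np.moveaxis(W[...,:2]-c,-1,0)); s=p.max(2)
    X=W[(abs(W[...,2]-.061)<.006)&(D<.06)&(s>80)];
    if len(X)>50: print(n,len(X),rect(X[:,:2]),'plane',np.linalg.lstsq(np.c_[X[:,:2]-c,np.ones(len(X))],X[:,2],rcond=None)[0])
E
```

```text
t 10.2 tcp [0.6192 0.0059 0.1633] ydeg 76.5 tilt [0.0096 0.0012] j [-0.31  0.43  0.26  1.76 -0.13  0.95  1.34]
yaw 5.7 then tool shift mm [288.8 141.5  13.3]
side 681 [614.4   4.5  87.   82.8  58.6] plane [0.00266104 0.00540523 0.06007676]
```

The small lid is home: level, plate at 60 mm. Next is the square lid.

Emit:
{"fn": "arm_command", "kwargs": {"plan": "0 0 0 4; 0.0354 0.0188 0 0; 0.0354 0.0188 0 0; 0.0354 0.0188 0 0; 0.0354 0.0188 0 0; 0.0354 0.0188 0 0; 0.0354 0.0188 0 0; 0.0354 0.0188 0 0; 0.0354 0.0188 0.013 0; 0 0 0 0; 0 0 0 0"}}

```text
clock: 11.68
tcp_pos: [0.3906, 0.2338, 0.1439]
orientation: [-0.477, -3.104, 0.002]
contact_force: [-0.1, 0.4, -1.1]
grip_width: 0.0856
gripper_force: 0.0
```

```bash
python3 go.py .394 .2345 .0815 72.5
```

```text
t 11.68 tcp [0.3906 0.2338 0.1439] ydeg 72.5 tilt [-0.0009 -0.0012] j [-0.81  0.2   0.15  2.14 -0.04  0.81  0.63]
yaw 0.0 then tool shift mm [-3.1  1.7 62.4]
```

Emit:
{"fn": "arm_command", "kwargs": {"plan": "-0.003 0.0015 0.025 0; 0 0 0.022 0; 0 0 0.01 0; 0 0 0.005 0; 0 0 0 0; 0 0 0 0"}}

```text
clock: 12.42
tcp_pos: [0.3945, 0.2353, 0.083]
orientation: [0.477, 3.104, 0.001]
contact_force: [-0.4, 0.3, -0.2]
grip_width: 0.0851
gripper_force: 0.0
```

Emit:
{"fn": "arm_command", "kwargs": {"plan": "0 0 0 0; 0 0 0 0; 0 0 0 0; 0 0 0 0; 0 0 0 0; 0 0 0 0; 0 0 0 0", "hand": 1}}

```text
clock: 13.3
tcp_pos: [0.3941, 0.2351, 0.0826]
orientation: [0.477, 3.105, 0.0]
contact_force: [-1.5, 0.9, 5.2]
grip_width: 0.0129
gripper_force: 40.6
```

Emit:
{"fn": "arm_command", "kwargs": {"plan": "0 0 -0.01 0; 0 0 -0.02 0; 0 0 -0.03 0; 0 0 -0.04 0; 0 0 0 0; 0 0 0 0"}}

```text
clock: 14.05
tcp_pos: [0.3936, 0.2348, 0.1821]
orientation: [-0.477, -3.105, 0.0]
contact_force: [-0.4, 0.4, -0.5]
grip_width: 0.0127
gripper_force: 39.9
```

```bash
python3 go.py .6297 -.2962 .16 79.1;python3 go.py .6297 -.2962 .16 100.9;
```

```text
t 14.05 tcp [0.3936 0.2348 0.1821] ydeg 72.5 tilt [-0.0004 -0.0002] j [-0.82  0.15  0.16  2.09 -0.03  0.9   0.62]
yaw -6.6 then tool shift mm [-332.2 -476.8   22.1]
t 14.05 tcp [0.3936 0.2348 0.1821] ydeg 72.5 tilt [-0.0004 -0.0002] j [-0.82  0.15  0.16  2.09 -0.03  0.9   0.62]
yaw -28.4 then tool shift mm [-131.4 -566.1   22.1]
```

Emit:
{"fn": "arm_command", "kwargs": {"plan": "0 0 0 -9.5; 0 0 0 -9.5; 0 0 0 -9.4; -0.0119 -0.0515 0 0; -0.0119 -0.0515 0 0; -0.0119 -0.0515 0 0; -0.0119 -0.0515 0 0; -0.0119 -0.0515 0 0; -0.0119 -0.0515 0 0; -0.0119 -0.0515 0 0; -0.0119 -0.0515 0 0; -0.0119 -0.0515 0 0; -0.0119 -0.0515 0 0; -0.0119 -0.0515 0.02 0; 0 0 0.02 0; 0 0 0 0; 0 0 0 0; 0 0 0 0"}}

```text
clock: 16.3
tcp_pos: [0.6307, -0.2951, 0.1434]
orientation: [-0.302, 3.126, 0.0]
contact_force: [0.2, -0.1, 0.4]
grip_width: 0.0129
gripper_force: 39.9
```

```bash
cat > chk.py <<'E'
import sys
from h import *
def chk(x,y,h,rad,tag):
    """held lid plate at TCP height vs tub edge"""
    z=r.get_obs()['tcp_pos'][2]+.0105; c=np.array([x,y])
    for n in("top","side"):
        p,d=eyes.grab_frame(n); W=cloud(n,p,d); D=np.hypot(*np.moveaxis(W[...,:2]-c,-1,0)); s=p.max(2)
        cv2.imwrite(f"pics/{tag}_{n}.png",p[:,:,::-1])
        for nm,hh in(('lid',z),('tub',h)):
            m=((abs(W[...,2]-hh)<.008)&(D<rad)&(s>75)).astype(np.uint8)
            k,L,st,_=cv2.connectedComponentsWithStats(m)
            if k<2: print(n,nm,'none'); continue
            X=W[L==1+st[1:,4].argmax()] if nm=='lid' else W[m>0]; A=np.c_[X[:,:2]-c,np.ones(len(X))]
            print(n,nm,len(X),rect(X[:,:2]),'plane',np.round(np.linalg.lstsq(A,X[:,2],rcond=None)[0],4))
if __name__=='__main__': chk(*map(float,sys.argv[1:5]),sys.argv[5])
E
python3 go.py .6297 -.2962 .06 100.9; python3 chk.py .6297 -.2962 .0635 .1 d
```

```text
t 16.3 tcp [ 0.6307 -0.2951  0.1434] ydeg 101.0 tilt [0.0015 0.0002] j [ 0.1   0.6   0.38  1.58 -0.25  1.01  2.31]
yaw 0.1 then tool shift mm [ 1.2 -0.8 83.4]
top lid 1825 [ 631.3 -296.2  112.3  115.2   11.5] plane [ 0.0045 -0.0017  0.1543]
top tub 244 [ 630.8 -294.9  106.8  106.2   11.4] plane [-0.0064  0.0004  0.0627]
side lid 3000 [ 629.  -295.8  114.1  113.    11.4] plane [0.0088 0.0048 0.1531]
side tub 530 [ 628.1 -296.7  107.2  106.6   11.1] plane [0.008  0.0006 0.0617]
```

Aligned to about 1 mm and level; lowering.

Emit:
{"fn": "arm_command", "kwargs": {"plan": "0 0 0.03 0; 0 0 0.025 0; 0 0 0.01 0; 0 0 0.006 0; 0 0 0.004 0; 0 0 0.003 0; 0 0 0.003 0; 0 0 0.0015 0; 0 0 0 0; 0 0 0 0"}}

```text
clock: 17.65
tcp_pos: [0.6302, -0.2964, 0.0607]
orientation: [-0.299, 3.127, 0.0]
contact_force: [-2.2, 1.5, 5.8]
grip_width: 0.0127
gripper_force: 40.7
```

Seated with light contact. Releasing.

Emit:
{"fn": "arm_command", "kwargs": {"plan": "0 0 0 0; 0 0 0 0; 0 0 0 0; 0 0 0 0; 0 0 -0.02 0; 0 0 -0.04 0; 0 0 -0.05 0; 0 0 0 0", "hand": -1}}

```text
clock: 18.65
tcp_pos: [0.633, -0.2984, 0.1766]
orientation: [-0.298, 3.118, -0.007]
contact_force: [0.1, -0.1, -0.3]
grip_width: 0.0853
gripper_force: 0.0
```

```bash
python3 - <<'E'
from h import *
for n in("top","side"):
    p,d=eyes.grab_frame(n); W=cloud(n,p,d); s=p.max(2)
    X=W[(abs(W[...,2]-.071)<.008)&(np.hypot(W[...,0]-.63,W[...,1]+.296)<.09)&(s>75)]
    print(n,'sq',len(X),rect(X[:,:2]),np.linalg.lstsq(np.c_[X[:,:2]-[.63,-.296],np.ones(len(X))],X[:,2],rcond=None)[0])
    for h,rad in((.084,.04),(.062,.09)):
        X=W[(abs(W[...,2]-h)<.005)&(np.hypot(W[...,0]-.3955,W[...,1]-.232)<rad)]; print(n,h,len(X),rect(X[:,:2]),np.round(X[:,2].mean(),4))
    m=((abs(W[...,2]-.031)<.005)&(np.hypot(W[...,0]-.393,W[...,1]-.23)<.15)&(p.max(2).astype(int)-p.min(2)<40)).astype(np.uint8)
    k,L,st,_=cv2.connectedComponentsWithStats(m); X=W[L==1+st[1:,4].argmax()]; print(n,'obl',len(X),rect(X[:,:2]))
E
python3 go.py .3955 .232 .15
```

```text
top sq 1859 [ 630.6 -296.5  112.   113.7   10.9] [ 0.00431693 -0.00114863  0.07156161]
top 0.084 138 [398.3 234.1  14.5  49.7  81.5] 0.0835
top 0.062 2842 [397.6 234.5 143.1 140.5  89.4] 0.0629
top obl 1128 [392.7 168.8  77.4 135.5  85.6]
side sq 3232 [ 628.9 -296.7  114.9  113.3   10.5] [0.00561728 0.00101593 0.0702251 ]
side 0.084 88 [395.1 232.2  16.3  48.9  83.1] 0.0821
side 0.062 1622 [396.8 233.3 146.  140.7  72.1] 0.0612
side obl 1276 [395.3 236.6 218.6 136.1  86.3]
t 18.75 tcp [ 0.6306 -0.2966  0.1717] ydeg 100.9 tilt [ 0.0024 -0.0006] j [ 0.09  0.57  0.39  1.56 -0.24  1.06  2.3 ]
yaw 0 then tool shift mm [130.5 563.6  21.7]
```

Square lid is home (plate 71 mm, level). Next is the large round lid.

Emit:
{"fn": "arm_command", "kwargs": {"plan": "0 0 0 9.5; 0 0 0 9.4; 0.0277 0.0448 0 0; 0.0277 0.0448 0 0; 0.0277 0.0448 0 0; 0.0277 0.0448 0 0; 0.0277 0.0448 0 0; 0.0277 0.0448 0 0; 0.0277 0.0448 0 0; 0.0277 0.0448 0 0; 0.0277 0.0448 0 0; 0.0277 0.0448 0.02 0; 0.0277 0.0448 0.04 0; 0 0 0 0; 0 0 0 0; 0 0 0 0"}}

```text
clock: 20.75
tcp_pos: [0.3986, 0.2302, 0.1126]
orientation: [0.222, 3.133, 0.0]
contact_force: [0.5, -1.0, -0.1]
grip_width: 0.0849
gripper_force: 0.0
```

```bash
python3 go.py .397 .2333 .0515 82
```

```text
t 20.75 tcp [0.3986 0.2302 0.1126] ydeg 81.9 tilt [0.0007 0.0001] j [-0.9   0.26  0.28  2.16 -0.11  0.73  0.88]
yaw -0.1 then tool shift mm [ 2.   2.9 61.1]
```

Emit:
{"fn": "arm_command", "kwargs": {"plan": "0.002 0.003 0.025 0; 0 0 0.02 0; 0 0 0.01 0; 0 0 0.006 0; 0 0 0 0; 0 0 0 0"}}

```text
clock: 21.5
tcp_pos: [0.3966, 0.2347, 0.0516]
orientation: [0.218, 3.133, 0.001]
contact_force: [0.4, -0.0, -0.1]
grip_width: 0.0852
gripper_force: 0.0
```

Emit:
{"fn": "arm_command", "kwargs": {"plan": "0 0 0 0; 0 0 0 0; 0 0 0 0; 0 0 0 0; 0 0 0 0; 0 0 0 0; 0 0 0 0", "hand": 1}}

```text
clock: 22.38
tcp_pos: [0.3963, 0.2346, 0.0513]
orientation: [0.218, 3.134, 0.0]
contact_force: [-1.2, 0.2, 5.3]
grip_width: 0.0125
gripper_force: 40.3
```

Emit:
{"fn": "arm_command", "kwargs": {"plan": "0 0 -0.01 0; 0 0 -0.02 0; 0 0 -0.03 0; 0 0 -0.04 0; 0 0 0 0; 0 0 0 0"}}

```text
clock: 23.12
tcp_pos: [0.3957, 0.2343, 0.1508]
orientation: [-0.218, -3.134, 0.0]
contact_force: [-0.7, -0.4, -1.0]
grip_width: 0.0125
gripper_force: 39.6
```

```bash
python3 go.py .5995 .2988 .14
```

```text
t 23.12 tcp [0.3957 0.2343 0.1508] ydeg 82.1 tilt [-0.0004 -0.0001] j [-0.93  0.2   0.3   2.13 -0.08  0.83  0.84]
yaw 0 then tool shift mm [-192.9   92.1   10.8]
```

Emit:
{"fn": "arm_command", "kwargs": {"plan": "-0.0386 0.0184 0 0; -0.0386 0.0184 0 0; -0.0386 0.0184 0 0; -0.0386 0.0184 0 0; -0.0386 0.0184 0 0; 0 0 0 0; 0 0 0 0; 0 0 0 0"}}

```text
clock: 24.12
tcp_pos: [0.5986, 0.2985, 0.1505]
orientation: [-0.218, -3.132, 0.001]
contact_force: [-0.2, 0.3, -1.0]
grip_width: 0.0125
gripper_force: 39.6
```

```bash
python3 go.py .5995 .2988 .0706; python3 chk.py .5995 .2988 .0735 .1 e;python3 - <<'E'
from h import *
for n in("top","side"):
    p,d=eyes.grab_frame(n); W=cloud(n,p,d)
    X=W[(abs(W[...,2]-.053)<.005)&(np.hypot(W[...,0]-.394,W[...,1]-.234)<.045)]; print(n,'oblbar',len(X),rect(X[:,:2]),np.round(X[:,2].mean(),4))
    m=((abs(W[...,2]-.031)<.006)&(np.hypot(W[...,0]-.393,W[...,1]-.23)<.15)&(p.max(2).astype(int)-p.min(2)<40)).astype(np.uint8)
    k,L,st,_=cv2.connectedComponentsWithStats(m); X=W[L==1+st[1:,4].argmax()]; print(n,'obl',len(X),rect(X[:,:2]))
E
```

```text
t 24.12 tcp [0.5986 0.2985 0.1505] ydeg 82.1 tilt [-0.0018 -0.0006] j [-0.77  0.54  0.31  1.64 -0.19  0.99  1.03]
yaw 0 then tool shift mm [-0.9  0.4 79.9]
top lid 1919 [593.4 280.3 106.9 142.2  68.1] plane [-0.0015  0.0071  0.1622]
top tub 189 [572.6 269.6  55.9 133.2  46.1] plane [0.0241 0.0318 0.0753]
side lid 1247 [597.  294.4 140.5 142.2  64.2] plane [0.0033 0.0078 0.1605]
side tub 261 [592.4 288.3 117.9 134.9  60.4] plane [0.0025 0.0056 0.0708]
top oblbar 129 [397.5 237.7  14.3  49.1  86.5] 0.0527
top obl 4285 [397.3 236.4 213.1 135.2  86.3]
side oblbar 82 [395.  235.6  16.8  48.7  86.5] 0.0509
side obl 2971 [395.3 238.2 222.6 136.   86.2]
```

```bash
python3 - <<'E'
from h import *
def circ(X):
    A=np.c_[X,np.ones(len(X))]; s=np.linalg.lstsq(A,(X**2).sum(1),rcond=None)[0]; return np.round([*s[:2]*500,1000*np.sqrt(s[2]+(s[:2]**2).sum()/4)],1)
for n in("top","side"):
    p,d=eyes.grab_frame(n); W=cloud(n,p,d); D=np.hypot(W[...,0]-.5995,W[...,1]-.2988)
    X=W[(abs(W[...,2]-.161)<.006)&(D<.1)&(p.max(2)>75)][:,:2].astype(np.float32)
    H=cv2.convexHull(X)[:,0]; 
    for _ in range(6):
        c=circ(H)/1000; e=abs(np.hypot(*(H-c[:2]).T)-c[2]); H=H[e<=np.quantile(e,.9)+.0003] 
    print(n,'lid',circ(H),len(H)); np.set_printoptions(suppress=True)
    print(np.round(np.c_[np.degrees(np.arctan2(*(H-c[:2]).T[::-1]))],0).ravel())
p,d=eyes.grab_frame("side"); cv2.imwrite("pics/f.png",cv2.resize(p[80:260,230:430],(800,600)[:2])[:,:,::-1])
E
```

```text
top lid [601.  297.9  71.4] 28
[   8.  161.  169.  173. -174. -169. -165. -163. -155. -151. -147. -143.
 -137. -124. -107.  -98.  -90.  -85.  -73.  -71.  -64.  -60.  -52.  -39.
  -30.  -26.  -19.  -10.]
side lid [598.5 296.1  71.2] 25
[  -2.    7.  118.  122.  134.  142.  157.  170.  177. -174. -164. -156.
 -146. -140. -125. -112. -100.  -92.  -78.  -65.  -57.  -47.  -34.  -22.
  -12.]
```

View pics/f.png

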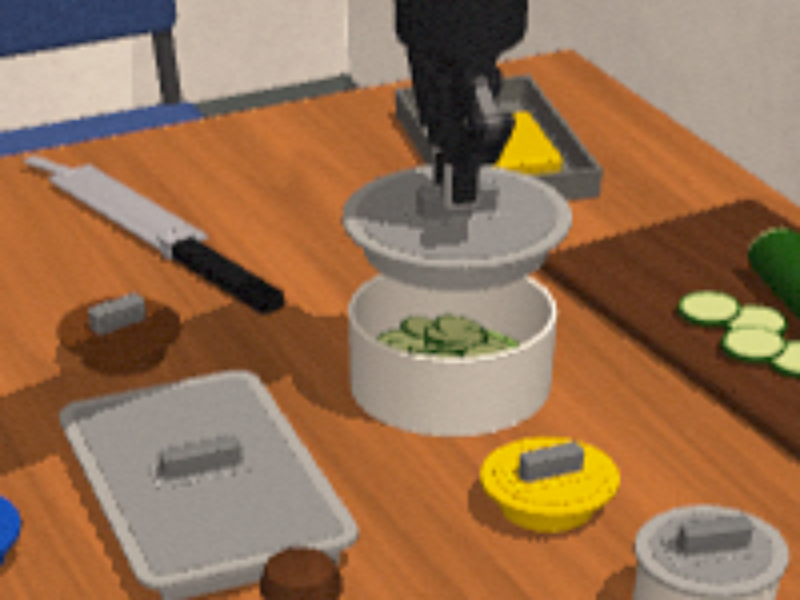

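The round lid at (457,225) hangs level above its tub at (452,330). It needs about 2 mm in +y. Lowering.

Emit:
{"fn": "arm_command", "kwargs": {"plan": "0 0.002 0.03 0; 0 0 0.02 0; 0 0 0.01 0; 0 0 0.006 0; 0 0 0.005 0; 0 0 0.003 0; 0 0 0.003 0; 0 0 0.002 0; 0 0 0.001 0; 0 0 0 0; 0 0 0 0"}}

```text
clock: 25.85
tcp_pos: [0.6004, 0.3009, 0.0712]
orientation: [0.218, 3.134, 0.0]
contact_force: [-0.5, 0.0, -1.1]
grip_width: 0.0131
gripper_force: 39.6
```

Emit:
{"fn": "arm_command", "kwargs": {"plan": "0 0 0.001 0; 0 0 0.0005 0; 0 0 0 0"}}

```text
clock: 26.22
tcp_pos: [0.6005, 0.301, 0.0704]
orientation: [0.218, 3.134, 0.001]
contact_force: [-2.7, -0.0, 4.8]
grip_width: 0.0131
gripper_force: 40.4
```

Emit:
{"fn": "arm_command", "kwargs": {"plan": "0 0 0 0; 0 0 0 0; 0 0 0 0; 0 0 0 0; 0 0 -0.02 0; 0 0 -0.04 0; 0 0 -0.05 0; 0 0 0 0; 0 0 0 0", "hand": -1}}

```text
clock: 27.35
tcp_pos: [0.6003, 0.301, 0.1806]
orientation: [0.218, 3.133, 0.001]
contact_force: [0.0, -0.5, -0.1]
grip_width: 0.0851
gripper_force: 0.0
```

```bash
python3 go.py .396 .2366 .08 86.4;  python3 chk.py .5995 .2988 .0735 .1 g; python3 - <<'E'
from h import *
for n in("top","side"):
    p,d=eyes.grab_frame(n); W=cloud(n,p,d)
    X=W[(abs(W[...,2]-.081)<.006)&(np.hypot(W[...,0]-.5995,W[...,1]-.2988)<.1)&(p.max(2)>75)]
    print(n,len(X),rect(X[:,:2]),np.linalg.lstsq(np.c_[X[:,:2]-[.6,.3],np.ones(len(X))],X[:,2],rcond=None)[0])
E
```

```text
t 27.35 tcp [0.6003 0.301  0.1806] ydeg 82.0 tilt [0.0008 0.0008] j [-0.78  0.51  0.32  1.61 -0.18  1.05  1.02]
yaw -4.4 then tool shift mm [199.9 -77.1 100.6]
top lid none
top tub 863 [598.1 297.3 131.9 142.6  30.8] plane [0.0128 0.0087 0.0801]
side lid none
side tub 1191 [599.7 299.  142.9 142.4  82.2] plane [0.0158 0.0277 0.0789]
top 2236 [598.7 297.5 134.3 142.7  35.3] [0.00373973 0.00293398 0.08202667]
side 1269 [600.4 298.7 146.6 142.4  81.7] [0.00245337 0.00279509 0.07995942]
```

Round lid is home. Last is the oblong lid.

Emit:
{"fn": "arm_command", "kwargs": {"plan": "0 0 0 -4.4; 0.04 -0.0154 0 0; 0.04 -0.0154 0 0; 0.04 -0.0154 0.02 0; 0.04 -0.0154 0.04 0; 0.04 -0.0154 0.04 0; 0 0 0 0; 0 0 0 0; 0 0 0 0"}}

```text
clock: 28.68
tcp_pos: [0.3978, 0.2374, 0.0804]
orientation: [0.098, 3.138, 0.002]
contact_force: [0.1, 0.0, 0.0]
grip_width: 0.0855
gripper_force: 0.0
```

```bash
python3 go.py .396 .2366 .0205 86.4
```

```text
t 28.68 tcp [0.3978 0.2374 0.0804] ydeg 86.4 tilt [0.0023 0.0015] j [-0.9   0.32  0.26  2.18 -0.14  0.65  0.97]
yaw 0.0 then tool shift mm [ 1.7 -1.  59.9]
```

Emit:
{"fn": "arm_command", "kwargs": {"plan": "0.001 -0.001 0.025 0; 0 0 0.02 0; 0 0 0.01 0; 0 0 0.005 0; 0 0 0 0; 0 0 0 0"}}

```text
clock: 29.42
tcp_pos: [0.3953, 0.2358, 0.0201]
orientation: [0.098, 3.139, 0.001]
contact_force: [0.0, 0.5, 0.0]
grip_width: 0.0851
gripper_force: 0.0
```

Emit:
{"fn": "arm_command", "kwargs": {"plan": "0 0 0 0; 0 0 0 0; 0 0 0 0; 0 0 0 0; 0 0 0 0; 0 0 0 0; 0 0 0 0", "hand": 1, "grip_force": 60}}

```text
clock: 30.3
tcp_pos: [0.395, 0.2358, 0.0199]
orientation: [0.098, 3.14, 0.001]
contact_force: [-1.4, 0.1, 4.5]
grip_width: 0.0123
gripper_force: 59.9
```

Emit:
{"fn": "arm_command", "kwargs": {"plan": "0 0 -0.01 0; 0 0 -0.02 0; 0 0 -0.03 0; 0 0 -0.04 0; 0 0 -0.04 0; 0 0 -0.03 0; 0 0 0 0; 0 0 0 0"}}

```text
clock: 31.3
tcp_pos: [0.3941, 0.235, 0.1889]
orientation: [-0.097, -3.139, 0.001]
contact_force: [-1.0, -0.3, -1.5]
grip_width: 0.0125
gripper_force: 59.2
```

```bash
python3 go.py .5 .2 .19 ; python3 go.py .404 -.259 .16 103.5
```

```text
t 31.3 tcp [0.3941 0.235  0.1889] ydeg 86.4 tilt [-0.0011 -0.0008] j [-0.95  0.14  0.31  2.09 -0.05  0.92  0.89]
yaw 0 then tool shift mm [-107.8  -28.4   -1.1]
t 31.3 tcp [0.3941 0.235  0.1889] ydeg 86.4 tilt [-0.0011 -0.0008] j [-0.95  0.14  0.31  2.09 -0.05  0.92  0.89]
yaw -17.1 then tool shift mm [ 105.7 -482.7   28.9]
```

Emit:
{"fn": "arm_command", "kwargs": {"plan": "0 0 0 -8.5; 0 0 0 -8.6; -0.0135 -0.0516 0 0; -0.0135 -0.0516 0 0; -0.0135 -0.0516 0 0; -0.0135 -0.0516 0 0; -0.0135 -0.0516 0 0; 0.0289 -0.0375 0 0; 0.0289 -0.0375 0 0; 0.0289 -0.0375 0 0; 0.0289 -0.0375 0 0; 0.0289 -0.0375 0 0; 0.0289 -0.0375 0 0; 0 0 0.02 0; 0 0 0.02 0; 0 0 0 0; 0 0 0 0; 0 0 0 0"}}

```text
clock: 33.55
tcp_pos: [0.4054, -0.2589, 0.1501]
orientation: [-0.371, 3.119, -0.001]
contact_force: [-0.0, 0.5, -1.3]
grip_width: 0.0121
gripper_force: 59.2
```

```bash
python3 go.py .404 -.259 .06 103.5; python3 chk.py .404 -.259 .0635 .15 k
```

```text
t 33.55 tcp [ 0.4054 -0.2589  0.1501] ydeg 103.6 tilt [ 0.0008 -0.0003] j [-0.08  0.26  0.61  2.1  -0.2   0.84  2.46]
yaw 0.1 then tool shift mm [ 1.4  0.3 90.1]
top lid 4416 [ 407.6 -258.4  136.4  217.1   13.5] plane [ 0.0008 -0.0011  0.1617]
top tub 159 [ 382.5 -164.7  129.4   18.1   13.5] plane [ 0.0365 -0.138   0.0777]
side lid 8493 [ 406.4 -258.4  137.9  217.3   13.6] plane [0.0043 0.0013 0.1607]
side tub 841 [ 403.2 -259.3  131.2  210.6   13.6] plane [ 0.0001 -0.0029  0.0617]
```

View pics/k_side.png

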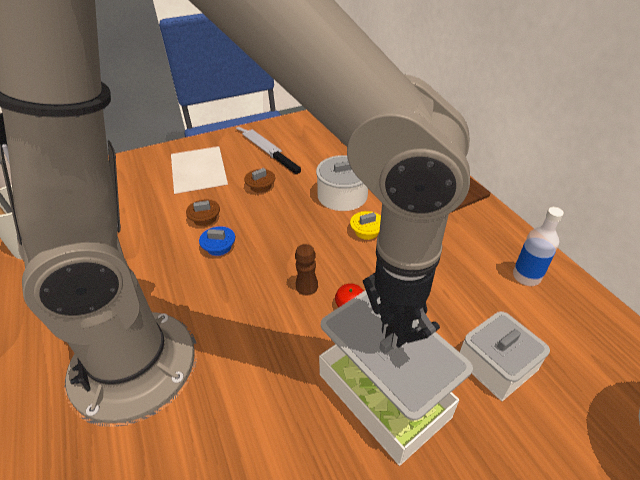

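The oblong lid at (397,350) is level over its tub at (388,395), about 3 mm too far in x. Correcting and lowering.

Emit:
{"fn": "arm_command", "kwargs": {"plan": "0.003 0 0.03 0; 0 0 0.03 0; 0 0 0.01 0; 0 0 0.006 0; 0 0 0.005 0; 0 0 0.003 0; 0 0 0.003 0; 0 0 0.002 0; 0 0 0.001 0; 0 0 0 0; 0 0 0 0"}}

```text
clock: 35.02
tcp_pos: [0.4021, -0.2595, 0.0599]
orientation: [-0.37, 3.119, 0.001]
contact_force: [-2.3, 1.2, 5.9]
grip_width: 0.0121
gripper_force: 60.1
```

Emit:
{"fn": "arm_command", "kwargs": {"plan": "0 0 0 0; 0 0 0 0; 0 0 0 0; 0 0 0 0; 0 0 -0.02 0; 0 0 -0.04 0; 0 0 -0.06 0; 0 0 -0.06 0; 0 0 0 0; 0 0 0 0", "hand": -1}}

```text
clock: 36.28
tcp_pos: [0.4018, -0.2591, 0.2392]
orientation: [-0.371, 3.12, 0.001]
contact_force: [-0.6, -0.2, -0.5]
grip_width: 0.0854
gripper_force: 0.0
```

```bash
python3 - <<'E'
from h import *
I=[]
T={'round':(.6,.299,.081,.09),'small':(.6155,.005,.061,.06),'square':(.63,-.296,.071,.1),'oblong':(.404,-.259,.071,.15)}
for n in("top","side"):
    p,d=eyes.grab_frame(n); W=cloud(n,p,d); I.append(cv2.resize(p,(400,300)))
    for k,(x,y,h,q) in T.items():
        X=W[(abs(W[...,2]-h)<.007)&(np.hypot(W[...,0]-x,W[...,1]-y)<q)&(p.max(2)>75)]
        if len(X)>50: print(n,k,len(X),rect(X[:,:2]),np.round(np.linalg.lstsq(np.c_[X[:,:2]-[x,y],np.ones(len(X))],X[:,2],rcond=None)[0],4))
cv2.imwrite("pics/z.png",np.hstack(I)[:,:,::-1]); print(r.get_obs()['clock'],r.get_obs()['tcp_pos'])
E
```

```text
top round 2879 [601.9 300.6 142.5 142.9   0.9] [0.0014 0.0022 0.082 ]
top small 922 [616.4   6.1  83.9  84.2  44.9] [-0.0035 -0.0031  0.0617]
top square 2106 [ 630.8 -296.3  112.7  114.9   11.2] [ 0.0002 -0.0023  0.0715]
top oblong 4538 [ 404.5 -258.9  136.2  217.    13.4] [0.0017 0.0005 0.0716]
side round 1285 [599.1 298.2 144.  142.8  57.7] [0.0028 0.0031 0.08  ]
side square 3222 [ 628.2 -296.8  115.2  112.8   11.1] [0.0025 0.0017 0.0702]
side oblong 9153 [ 402.9 -259.4  137.7  216.6   13.5] [0.0012 0.0005 0.0705]
36.375 [ 0.40107339 -0.25895116  0.23817659]
```

View pics/z.png

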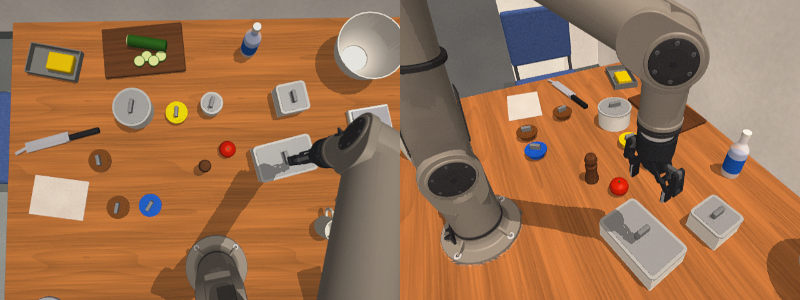

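All four tubs are closed: round (132,107), small (211,103), square (291,97), oblong (283,157). Every lid is level at its seated height, the mill (205,166) is standing, and the gripper is clear.

```bash
python3 -c "
from bench import ticket
print(ticket.hand_in())"
```

```text
the job is handed in; nothing more can be done
None
```

All four lids are on their tubs, level and fully home; the tubs and pepper mill are still standing where they were, and the job was handed in at about 36 s (no verdict came back).

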